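Set up the drilling cradle for a chair leg

TASK

Set up the drilling cradle for the chair leg on the base board: stand the square-notched block and the V-block each in the housing cut to its size, then lay the turned leg across them with its square head down in the notch, ends flush with the block, and its thin foot in the V. Last, stand the drill bridge on the board astride the leg so that its bush is straight above the middle of the leg's swelling, let go, and leave the wax tin, tape measure and offcut where they lie.

Things in the scene. Friction and masses are not known exactly. Their poses are not given: they have to be found in the camera images.
- base_board: fixed plywood board, 100 (x) x 228 (y) x 15 mm thick, on the bench; x away from the robot, y to its left. Origin: centre of its underside. Two rectangular housings 6 mm deep in its top (floors 9 mm above the origin), both at x = 0: the large, 68 (x) x 58 (y) mm, centred at y = +72 mm, for the notched block; the small, 60 x 40 mm, at y = -72 mm, for the V-block
- notched_block: loose pale wooden block, 60 (x) x 50 (y) x 50 mm high, 0.2 kg. Square notch 40 mm wide, 20 mm deep along y through its top (floor 30 mm up, mouth bevelled to 50 mm). Same after a half turn. Underside edges bevelled 2.5 mm. Origin: centre of its underside. Grip from above across the y faces (50 mm, solid below 30 mm height)
- v_block: loose pale wooden block, 52 (x) x 32 (y) x 50 mm high, 0.15 kg. 90 degree V groove along y through its top (39 mm wide at the top, flanks meeting 30 mm up, saw kerf below). Same after a half turn. Underside edges bevelled 2.5 mm. Origin: centre of its underside. Grip from above across the y faces (32 mm, solid below 25 mm height)
- chair_leg: loose turned leg, 189 mm along its y, 0.2 kg. Origin: on its axis, mid-swelling (32 mm dia.), 16 mm over the bench at the start. Head 32 mm square, y +55 to +105 mm; neck 24 mm dia., y +22 to +50 mm (grip here; centre of mass y +30); shank 22 mm dia., y -22 to the foot's end at -84. Seated and flush in the blocks: axis 55 mm above the board's underside, origin at board y -8 mm
- drill_bridge: loose pale wooden inverted U, 66 (x) x 36 (y) x 75 mm high, 0.16 kg, steel drill bush 9 mm high on top (axis = z). Its gap for the leg, along y, is 48 mm wide and 63 mm high. Same after a half turn. Origin: below the bush, at the underside of the feet; 15 mm above the board's underside when standing on its top. Grip across the x faces (66 mm), 55 mm above the feet
- wax_tin: bystander: flat round brown tin, 78 mm diameter, 27 mm high, loose; origin at the centre of its underside
- tape_measure: bystander: pocket tape measure, 32 x 74 x 58 mm high, loose; origin at the centre of its underside
- offcut: bystander: small wood offcut, 36 x 50 x 9 mm, loose; origin at the centre of its underside

How it is judged:
At the end, for the whole second after the job is handed in: Each block stands on the floor of its own housing (8 mm). The leg lies level on both, head seated in the notch and flush within 12 mm, foot in the V, along the board (0.08 rad). The bridge stands upright on the board astride the leg, bush within 10 mm of the swelling's middle. All at rest (x of notched_block in the frame of base_board between -0.008 and 0.008 m and y of notched_block in the frame of base_board between 0.064 and 0.08 m and z of each of notched_block, v_block in the frame of base_board below 0.0115 m and angle between each of notched_block, v_block, drill_bridge's own z axis and vertical below 0.05 rad and x of v_block in the frame of base_board between -0.008 and 0.008 m and y of v_block in the frame of base_board between -0.08 and -0.064 m and angle between the y axis of each of notched_block, v_block and the y axis of base_board, either way round below 0.25 rad and x of chair_leg in the frame of base_board between -0.008 and 0.008 m and z of chair_leg in the frame of base_board between 0.052 and 0.0575 m and angle between the y axis of chair_leg and the y axis of base_board, either way round below 0.08 rad and y of notched_block in the frame of chair_leg between 0.068 and 0.092 m and horizontal distance between drill_bridge and chair_leg below 0.01 m and z of drill_bridge in the frame of base_board between 0.0125 and 0.0175 m and linear speed of each of notched_block, v_block, chair_leg, drill_bridge below 0.01 m/s); the robot touches nothing.
It fails at once if the wax tin was moved by more than 30 mm (distance of wax_tin from where it was at the start of the episode above 0.03 m).
It fails at once if the tape measure was moved by more than 30 mm (distance of tape_measure from where it was at the start of the episode above 0.03 m).
It fails at once if the offcut was moved by more than 30 mm (distance of offcut from where it was at the start of the episode above 0.03 m).
It also fails if it takes over 106 s, if anything falls off the work surface, if the arm or the gripper's body presses on something with over 40 N, if the wrist force passes 120 N, or if a joint passes its speed limit or range.

ROBOT

A 6-joint arm with a two-finger parallel gripper is mounted at the origin on a cart in front of the work surface, level with it; the furniture and walls round the work are solid. World frame = base frame: x ahead of the robot, y to its left, z up, the work surface at z = 0. Lengths are in m, angles in rad, forces in N, time in s.
With the tool pointing down it reaches from about 0.375 to 0.975 m from the base axis. Payload 3.8 kg.
Tool frame: the origin (TCP) lies at the very end of the fingers, on their centre line; the grasp point (between the pads) lies 19 mm behind it; z points along the fingers, y is the direction in which the jaws open and shut (so a half turn about z gives the same grasp; the last joint's range is limited). The gripper opens to 85 mm and grips with 20 to 120 N. Pads are 22 mm wide; open, the fingers measure 114 mm over their backs; the gripper's body (76 mm by 85 mm) begins 54 mm behind the grasp point. The pads swing forward as they close: fully open they stand 13 mm farther back than shut.
Start: joints at [1.257, 0.264, 1.604, -0, 1.274, -0.037], TCP at [0.184, 0.649, 0.231] pointing down, gripper open.
Joint ranges: [-2.63, 2.63], [-0.94, 2.18], [0.31, 2.57], [-1.31, 4.45], [0, 2.66], [-2.55, 2.55]. Speed limits (rad/s): [2.57, 2.57, 3.14, 3.14, 3.14, 3.14].

INTERFACE

Orientations are given as a rotation vector (axis times angle).
In Python, from workcell import bot, viewer gives the robot as it stands.
- The arm moves only by the tool jog_arm, never from a script. Its argument "motion" is a list of rows, each an object of numbers: "dx", "dy", "dz": the shift along the world's x, y, z in cm; "turn": the turn about the world's z in rad. A call has 1 to 12 rows; each row shifts and turns the commanded pose from where the row before left it; what a row does not reach is not made up. A row lasts 1/12 s, in which the tool goes at most 41.7 mm and 7.16 degrees, less where a joint would pass 70% of its speed; a pose out of reach is approached as far as the arm can. A call is refused whole if a number of a shift passes 4.17 or a number of a turn 0.125, either way. A call with a gripper value outside its range is refused whole. "fingers" is the finger opening in cm, from 0 to 8.54, set as the call begins (left out, the last holds). The fingers move at their own pace and stop on an object; "grip_force" is the grip in N (left out, the last holds). Time passes only in rows, so rows that do not move let the fingers close. It gives the time, the measured TCP pose, the force and the opening at its end, in the units of the state.
- bot.read_state(): the state, without advancing time (a new reading comes with each control period).
- viewer.read_camera(name): name is "side" or "top" or "wrist"; returns (picture, depth): 400x640x3 uint8, red, green, blue; 400x640 float32, m along the optical axis (not along the pixel's ray), 0 where there is no reading.
- viewer.camera_info(name): a dict with "vertical_fov" (degrees; the focal length in pixels is half the picture's height over the tangent of half this angle, whatever the lens; pixels are square), "cx", "cy" (the principal point, pixels), "R" (3x3) and "t" (3): a world point X has camera coordinates R X + t. Camera axes: x right, y down, z forward; pixel columns grow to the right and rows downward; lengths in m; the calibration is good to about 2 mm. The wrist camera is an equidistant fisheye: a pixel r from the principal point sees the ray r / f radians off the axis. A picture is of the moment at which its call begins: read the wrist's pose just before it. camera_info takes no time and is no camera call; for the wrist camera it gives the pose at the moment of the call.
- bot.finish_job(): hands the job in, once; it reports no verdict.
The state is a dict: "time": time; "q": joint angles; "joint_vel": joint speeds; "joint_torque": joint torques, N m; "tool_pos": TCP position; "tcp_rot": TCP orientation; "wrist_force": force on the tool from outside, world axes, zero at the start; "torque": the same for the moment, N m; "width": opening from 0.0 (shut) to 1.0 (fully open).
Only numpy, scipy, OpenCV 4.12 (cv2) and the standard library are available. Lean on these libraries where they do the work, as an engineer would, in place of code of your own. Each camera call takes 0.05 s, during which the arm holds its last target. There are 200 camera calls.

## Working session

There is one attempt and no reset: what is moved stays moved. The work goes in short steps, Python scripts to look and compute and a tool call to move; the robot and the scene stay as the last step left them, time stands still between calls to the robot, and variables do not carry over. Pictures are saved under pics/ and viewed, about 12 in all and at most 16, crops included, and the job is handed in when it is done.

Besides the shell and the picture viewer there is one more tool, called after "Request:" as name([rows], argument=value, ...), one row to a line, values as JSON. jog_arm: Moves the arm, as the interface text tells. Its arguments: {"type":"object","properties":{"motion":{"type":"array"},"fingers":{"type":"number"},"grip_force":{"type":"number"}},"required":["motion"]}

```bash
mkdir -p pics; cat > h.py <<'E'
import numpy as np, cv2
from workcell import bot, viewer
def cam(n):
    i=viewer.camera_info(n); p,d=viewer.read_camera(n)
    return p,d,i
def cloud(d,i):
    f=d.shape[0]/2/np.tan(np.radians(i["vertical_fov"])/2)
    v,u=np.mgrid[:d.shape[0],:d.shape[1]]
    c=np.stack([(u-i["cx"])/f*d,(v-i["cy"])/f*d,d],-1)
    w=(c-np.array(i["t"]))@np.array(i["R"]); w[d==0]=np.nan
    return w
E
python3 - <<'E'
from h import *
for n in("top","side"):
    p,d,i=cam(n); print(n,{k:np.round(v,3).tolist() for k,v in i.items()})
    cv2.imwrite(f"pics/{n}0.png",p[:,:,::-1]); np.savez(f"{n}0.npz",p=p,w=cloud(d,i))
s=bot.read_state();print({k:np.round(v,3).tolist() for k,v in s.items()})
E
```

```text
top {'vertical_fov': 51.744, 'cx': 316.908, 'cy': 204.925, 'R': [[-0.018, -1.0, -0.012], [-0.985, 0.019, -0.17], [0.17, 0.009, -0.985]], 't': [0.023, 0.518, 0.852]}
side {'vertical_fov': 57.428, 'cx': 312.7, 'cy': 200.262, 'R': [[-0.999, 0.039, -0.02], [0.036, 0.473, -0.88], [-0.025, -0.88, -0.474]], 't': [0.522, 0.006, 0.917]}
{'time': 0.1, 'q': [1.257, 0.265, 1.605, -0.0, 1.274, -0.037], 'joint_vel': [-0.0, -0.002, -0.004, 0.002, -0.0, 0.002], 'joint_torque': [0.001, -51.671, -36.859, -0.0, 0.006, 0.0], 'tool_pos': [0.184, 0.649, 0.23], 'tcp_rot': [-0.433, -3.111, 0.003], 'wrist_force': [0.821, -0.299, 0.257], 'torque': [0.076, -0.005, -0.031], 'width': 0.999}
```

View pics/top0.png

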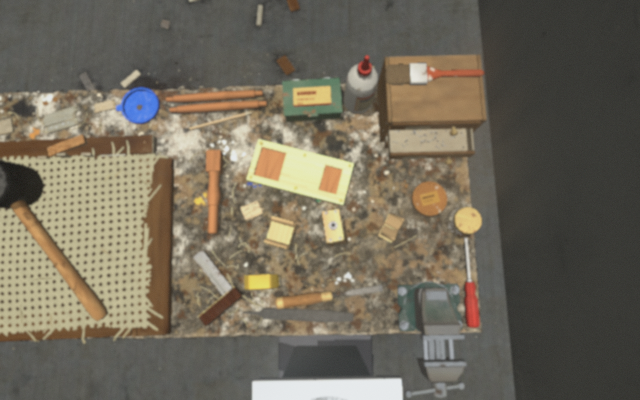

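View pics/side0.png

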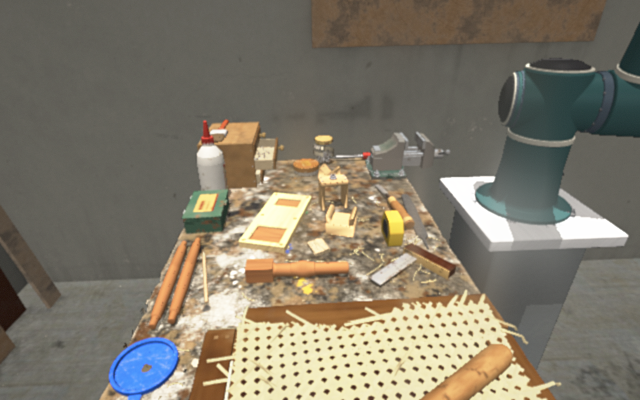

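```bash
cat > m.py <<'E'
from h import *
def rects(p,w,boxes):
    for n,(u0,v0,u1,v1,zl) in boxes.items():
        W=w[v0:v1,u0:u1].reshape(-1,3); W=W[np.isfinite(W[:,2])]
        q=W[W[:,2]>zl]
        if len(q)<8: print(n,len(q));continue
        (c,s,a)=cv2.minAreaRect(np.float32(q[:,:2]*1000))
        print(n,len(q),"c",np.round(c,1),"s",np.round(s,1),"a",round(a,1),"z",np.round(np.percentile(q[:,2],[5,50,95])*1000,1),"med",np.round(np.median(q,0)*1000,1),"floor",np.round(np.percentile(W[:,2],10)*1000,1))
E
python3 - <<'E'
from m import *
z=np.load("top0.npz");p,w=z["p"],z["w"]
rects(p,w,dict(board=(240,130,362,212,.008),leg=(200,142,228,240,.008),notch=(262,212,302,252,.02),notchtop=(262,212,302,252,.04),bridge=(318,204,348,248,.05),v=(375,210,408,246,.02),vtop=(375,210,408,246,.042),tin=(408,175,450,220,.012),tape=(238,268,280,296,.02),off=(238,198,264,224,.005),head=(200,142,228,172,.008),shank=(200,185,228,240,.008)))
big=cv2.resize(p[130:300,190:460,::-1],None,fx=2.95,fy=2.95,interpolation=cv2.INTER_CUBIC); cv2.imwrite("pics/c1.png",big)
E
```

```text
board 3717 c [591.2  54.1] s [239.7 174.8] a 84.9 z [ 8.6 13.1 16.2] med [600.2  48.2  13.1] floor -3.0
leg 1044 c [560.  248.5] s [ 32.9 189. ] a 89.2 z [16.1 25.8 31.8] med [569.3 245.3  25.8] floor -3.1
notch 668 c [461.7  97.5] s [50.7 59.9] a 73.2 z [26.1 29.7 49.1] med [462.1  96.7  29.7] floor -2.9
notchtop 222 c [461.7  97.4] s [50.  59.9] a 73.4 z [42.5 47.2 49.9] med [476.2  97.8  47.2] floor -2.9
bridge 559 c [470.3 -17.8] s [66.1 36. ] a 8.0 z [70.6 73.7 81.1] med [468.8 -17.4  73.7] floor -2.8
v 404 c [ 469.3 -145.8] s [32.2 52.9] a 62.2 z [24.5 41.  50. ] med [ 470.2 -145.    41. ] floor -3.3
vtop 190 c [ 469.3 -145.8] s [32.  52.9] a 61.9 z [42.6 47.5 50.4] med [ 476.8 -145.5   47.5] floor -3.3
tin 1004 c [ 530.  -242.5] s [93.3 76.9] a 68.3 z [21.9 25.3 28.2] med [ 531.4 -234.4   25.3] floor -2.9
tape 494 c [356.1 145.4] s [37.  90.7] a 9.3 z [33.2 55.2 58.7] med [357.6 134.2  55.2] floor -2.7
off 234 c [517.3 162.7] s [33.7 45.7] a 20.7 z [5.4 7.1 9.9] med [516.  161.1   7.1] floor -2.8
head 367 c [628.5 247.5] s [32.7 52.3] a 88.9 z [15.6 30.1 32.7] med [627.9 245.6  30.1] floor -2.9
shank 536 c [519.  246.6] s [107.1  30.7] a 1.9 z [15.9 24.  29.4] med [523.8 245.1  24. ] floor -3.2
```

View pics/c1.png

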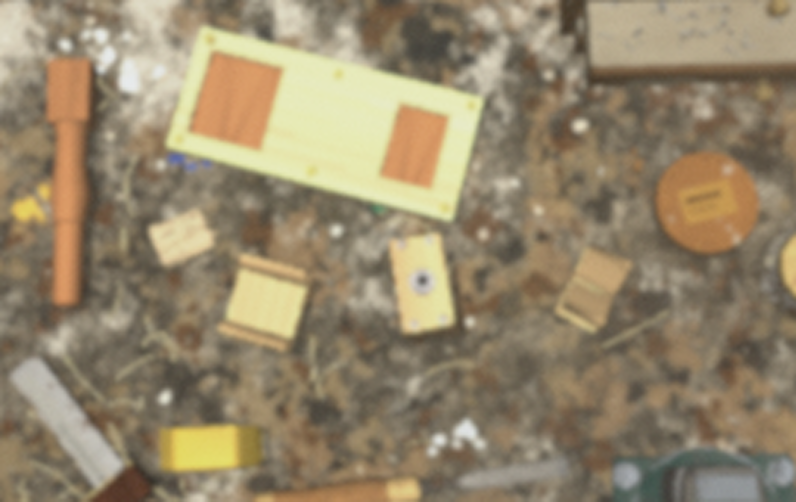

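```bash
python3 - <<'E'
from m import *
z=np.load("top0.npz");p,w=z["p"],z["w"]
i=viewer.camera_info("top");f=200/np.tan(np.radians(i["vertical_fov"])/2);R=np.array(i["R"]);t=np.array(i["t"])
def planept(uv,zz):
    r=np.c_[(uv[:,0]-i["cx"])/f,(uv[:,1]-i["cy"])/f,np.ones(len(uv))]@R; C=-R.T@t
    return (C+r*((zz-C[2])/r[:,2])[:,None])[:,:2]
hsv=cv2.cvtColor(p,cv2.COLOR_RGB2HSV)
print(hsv[150,310],hsv[165,270],hsv[180,330])
b=np.zeros(p.shape[:2],bool);b[130:210,240:362]=1
ye=b&(hsv[...,0]>22)&(hsv[...,0]<40)&(hsv[...,1]>70)&(hsv[...,2]>170)
re=b&(hsv[...,0]<18)&(hsv[...,1]>110)&(hsv[...,2]>120)
for n,m in(("board",ye),("red",re)):
    k,l,st,ce=cv2.connectedComponentsWithStats(m.astype(np.uint8))
    for j in range(1,k):
        if st[j,4]<100: continue
        v,u=np.nonzero(l==j); q=planept(np.c_[u,v].astype(float),.015 if n=="board" else .009)
        c,s,a=cv2.minAreaRect(np.float32(q*1000)); print(n,st[j,4],np.round(c,1),np.round(s,1),round(a,2),"mean",np.round(q.mean(0)*1000,1))
# leg axis slices
W=w[142:242,200:228].reshape(-1,3);q=W[W[:,2]>.012]*1000
for x in range(460,660,10):
    s=q[abs(q[:,0]-x)<5]
    if len(s)>5: print(x,len(s),np.round([s[:,1].min(),s[:,1].max(),(s[:,1].min()+s[:,1].max())/2,np.percentile(s[:,2],95)],1))
print(np.percentile(q[:,0],[0,.5,99.5,100]))
E
```

```text
[ 23  39 198] [ 14 135 217] [ 14 136 217]
red 669 [622.8 121.3] [55.9 65.3] 74.32 mean [622.6 121.2]
red 407 [583.3 -17.5] [38.2 57.4] 74.52 mean [582.8 -17.5]
470 50 [237.5 258.2 247.8  27.3]
480 42 [237.2 258.8 248.   25.9]
490 47 [237.5 256.  246.7  26.7]
500 43 [237.5 256.7 247.1  26.3]
510 45 [237.3 257.  247.2  25.9]
520 44 [237.5 257.4 247.5  26.2]
530 54 [235.8 260.  247.9  28.4]
540 55 [233.7 262.4 248.1  30. ]
550 67 [232.2 262.9 247.5  30.2]
560 53 [234.5 261.6 248.1  29.9]
570 45 [235.8 258.7 247.3  27.8]
580 49 [236.3 259.6 248.   28. ]
590 45 [235.6 259.4 247.5  28.3]
600 60 [231.9 262.7 247.3  31.1]
610 72 [231.5 264.3 247.9  32.9]
620 63 [231.5 262.2 246.9  32.4]
630 72 [231.5 262.4 246.9  32.9]
640 66 [231.  262.6 246.8  32.6]
650 62 [231.6 262.8 247.2  32.7]
[465.55183639 465.72911061 653.45889488 654.35839911]
```

Request:
jog_arm([
  {"dx":1.74,"dy":-3.45},
  {"dx":1.74,"dy":-3.45},
  {"dx":1.74,"dy":-3.45},
  {"dx":1.74,"dy":-3.45},
  {"dx":1.74,"dy":-3.45},
  {"dx":1.74,"dy":-3.45},
  {"dx":1.74,"dy":-3.45},
  {"dx":1.74,"dy":-3.45},
  {"dx":1.74,"dy":-3.45},
  {"dx":1.74,"dy":-3.45},
  {"dx":1.74,"dy":-3.45},
  {"dx":1.74,"dy":-3.45},
], fingers=7)

```text
validation failed for argument at $.mo...
```

Request:
jog_arm([
  {"dx":1.74,"dy":-3.45,"dz":-1},
  {"dx":1.74,"dy":-3.45,"dz":-1},
  {"dx":1.74,"dy":-3.45,"dz":-1},
  {"dx":1.68,"dy":-3.45,"dz":-1},
  {"dz":-3},
  {"turn":-0.015},
  {},
  {},
])

```text
validation failed for argument at $.mo...
```

Request:
jog_arm([
  {"dx":1.74,"dy":-3.45,"dz":0.0,"turn":0.0},
], fingers=7)

```text
time: 0.18
tool_pos: [0.1995, 0.6183, 0.2298]
tcp_rot: [-0.428, -3.11, -0.003]
wrist_force: [1.6, 0.2, 0.6]
width: 0.882
```

Request:
jog_arm([
  {"dx":1.74,"dy":-3.45,"dz":0,"turn":0},
  {"dx":1.74,"dy":-3.45,"dz":0,"turn":0},
  {"dx":1.74,"dy":-3.45,"dz":0,"turn":0},
  {"dx":1.74,"dy":-3.45,"dz":0,"turn":0},
  {"dx":1.74,"dy":-3.45,"dz":0,"turn":0},
  {"dx":1.74,"dy":-3.45,"dz":0,"turn":0},
  {"dx":1.74,"dy":-3.45,"dz":0,"turn":0},
  {"dx":1.74,"dy":-3.45,"dz":0,"turn":0},
  {"dx":1.74,"dy":-3.45,"dz":0,"turn":0},
  {"dx":1.74,"dy":-3.45,"dz":0,"turn":0},
  {"dx":1.74,"dy":-3.45,"dz":0,"turn":0},
  {"dx":1.74,"dy":-3.45,"dz":0,"turn":0},
])

```text
time: 1.18
tool_pos: [0.4107, 0.1989, 0.231]
tcp_rot: [-0.433, -3.111, 0.0]
wrist_force: [0.8, 0.1, -0.0]
width: 0.82
```

Request:
jog_arm([
  {"dx":1.74,"dy":-3.45,"dz":-1,"turn":0},
  {"dx":1.74,"dy":-3.45,"dz":-1,"turn":0},
  {"dx":1.72,"dy":-3.45,"dz":-1,"turn":0},
  {"dx":0,"dy":0,"dz":-3,"turn":0},
  {"dx":0,"dy":0,"dz":-3,"turn":0},
  {"dx":0,"dy":0,"dz":0,"turn":-0.015},
  {"dx":0,"dy":0,"dz":0,"turn":0},
  {"dx":0,"dy":0,"dz":0,"turn":0},
])

```text
time: 1.85
tool_pos: [0.4631, 0.0977, 0.1422]
tcp_rot: [0.456, 3.108, 0.0]
wrist_force: [0.3, -0.2, 0.5]
width: 0.818
```

Request:
jog_arm([
  {"dx":-0.1,"dy":0,"dz":-3,"turn":0},
  {"dx":0,"dy":0,"dz":-3,"turn":0},
  {"dx":0,"dy":0,"dz":-3,"turn":0},
  {"dx":0,"dy":0,"dz":-2.2,"turn":0},
  {"dx":0,"dy":0,"dz":-1.5,"turn":0},
  {"dx":0,"dy":0,"dz":0,"turn":0},
  {"dx":0,"dy":0,"dz":0,"turn":0},
])

```text
time: 2.43
tool_pos: [0.4627, 0.0981, 0.0155]
tcp_rot: [0.454, 3.107, 0.001]
wrist_force: [-0.4, 1.0, 0.8]
width: 0.816
```

```bash
python3 - <<'E'
from h import *
p,d,i=cam("wrist");p2,d2,i2=cam("side")
cv2.imwrite("pics/w1.png",np.hstack([cv2.resize(p[:,:,::-1],(480,300)),cv2.resize(p2[150:290,250:400,::-1],(320,300),interpolation=cv2.INTER_CUBIC)]))
print(i)
E
```

```text
{'vertical_fov': 65.70646984690485, 'cx': 319.4506956750581, 'cy': 197.3596785555667, 'R': array([[ 0.28631959,  0.95813185,  0.00210828],
       [ 0.91708884, -0.27469047,  0.2889519 ],
       [ 0.27743314, -0.08079911, -0.9573413 ]]), 't': array([-0.22654313, -0.37307562,  0.05325087])}
```

View pics/w1.png

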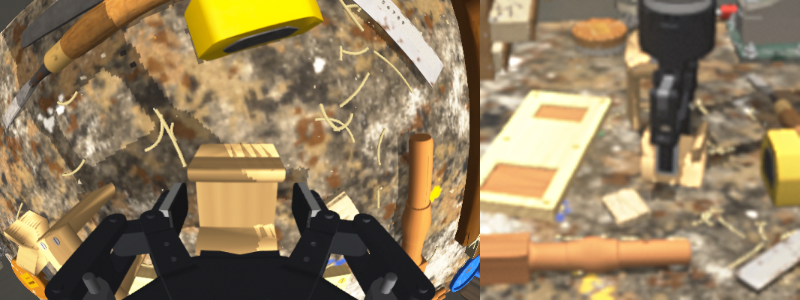

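Request:
jog_arm([
  {"dx":0,"dy":0,"dz":-0.9,"turn":0},
  {"dx":0,"dy":0,"dz":0,"turn":0},
])

```text
time: 2.7
tool_pos: [0.4624, 0.0975, 0.0058]
tcp_rot: [0.456, 3.107, 0.001]
wrist_force: [-0.8, -0.9, -0.6]
width: 0.822
```

Request:
jog_arm([
  {"dx":0,"dy":0,"dz":0,"turn":0},
  {"dx":0,"dy":0,"dz":0,"turn":0},
  {"dx":0,"dy":0,"dz":0,"turn":0},
  {"dx":0,"dy":0,"dz":0,"turn":0},
  {"dx":0,"dy":0,"dz":0,"turn":0},
  {"dx":0,"dy":0,"dz":0,"turn":0},
], fingers=4, grip_force=50)

```text
time: 3.2
tool_pos: [0.4623, 0.0973, 0.0059]
tcp_rot: [0.457, 3.107, 0.0]
wrist_force: [-0.7, -0.4, 6.7]
width: 0.578
```

Request:
jog_arm([
  {"dx":0,"dy":0,"dz":2,"turn":0},
  {"dx":0,"dy":0,"dz":3,"turn":0},
  {"dx":2.22,"dy":0.48,"dz":0,"turn":0.015},
  {"dx":3.22,"dy":0.48,"dz":0,"turn":0},
  {"dx":3.22,"dy":0.48,"dz":0,"turn":0},
  {"dx":3.22,"dy":0.48,"dz":0,"turn":0},
  {"dx":3.22,"dy":0.48,"dz":0,"turn":0},
  {"dx":1,"dy":0,"dz":0,"turn":0},
  {"dx":0,"dy":0,"dz":0,"turn":0},
  {"dx":0,"dy":0,"dz":0,"turn":0},
])

```text
time: 4.03
tool_pos: [0.6214, 0.121, 0.0539]
tcp_rot: [-0.433, -3.108, 0.001]
wrist_force: [0.0, 1.4, -2.5]
width: 0.579
```

```bash
python3 - <<'E'
from h import *
p,d,i=cam("wrist");p2,d2,i2=cam("side")
cv2.imwrite("pics/w2.png",np.hstack([p[:,100:540,::-1],cv2.resize(p2[150:270,210:330,::-1],(360,400),interpolation=cv2.INTER_CUBIC)]))
s=bot.read_state();print(s["tool_pos"],s["wrist_force"])
E
```

```text
[0.6202077  0.12094969 0.0539623 ] [-0.57588967  0.39318351 -1.76308791]
```

View pics/w2.png

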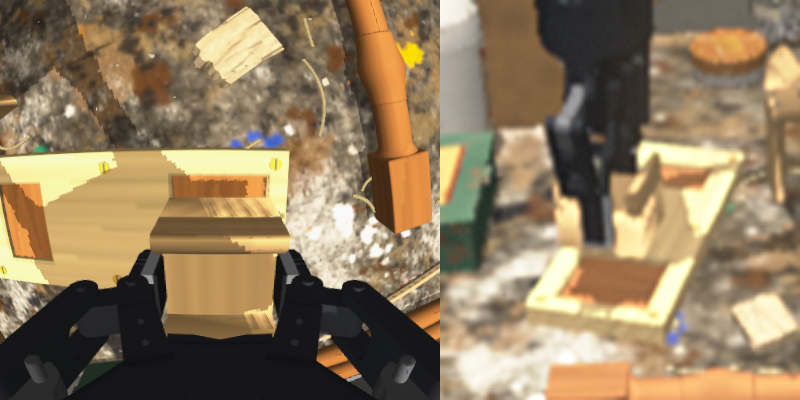

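Request:
jog_arm([
  {"dx":0.25,"dy":0,"dz":-2,"turn":0},
  {"dx":0,"dy":0,"dz":-1,"turn":0},
  {"dx":0,"dy":0,"dz":0,"turn":0},
  {"dx":0,"dy":0,"dz":0,"turn":0},
])

```text
time: 4.47
tool_pos: [0.6227, 0.121, 0.0239]
tcp_rot: [-0.433, -3.108, 0.002]
wrist_force: [0.4, 0.5, -2.0]
width: 0.572
```

Request:
jog_arm([
  {"dx":0,"dy":0,"dz":-0.3,"turn":0},
  {"dx":0,"dy":0,"dz":-0.3,"turn":0},
  {"dx":0,"dy":0,"dz":0,"turn":0},
])

```text
time: 4.72
tool_pos: [0.6251, 0.1213, 0.0193]
tcp_rot: [0.433, 3.111, 0.0]
wrist_force: [0.2, -0.7, -2.7]
width: 0.574
```

Request:
jog_arm([
  {"dx":0,"dy":0,"dz":-0.15,"turn":0},
  {"dx":0,"dy":0,"dz":0,"turn":0},
  {"dx":0,"dy":0,"dz":0,"turn":0},
])

```text
time: 4.97
tool_pos: [0.6253, 0.1213, 0.0179]
tcp_rot: [0.433, 3.111, 0.0]
wrist_force: [-0.4, -0.3, -1.7]
width: 0.573
```

Request:
jog_arm([
  {"dx":0,"dy":0,"dz":-0.15,"turn":0},
  {"dx":0,"dy":0,"dz":0,"turn":0},
  {"dx":0,"dy":0,"dz":0,"turn":0},
])

```text
time: 5.22
tool_pos: [0.6251, 0.1213, 0.0162]
tcp_rot: [-0.433, -3.111, 0.0]
wrist_force: [0.9, 0.3, -1.8]
width: 0.576
```

Request:
jog_arm([
  {"dx":-0.15,"dy":0,"dz":-0.15,"turn":0},
  {"dx":0,"dy":0,"dz":0,"turn":0},
  {"dx":0,"dy":0,"dz":0,"turn":0},
])

```text
time: 5.47
tool_pos: [0.6238, 0.1213, 0.0149]
tcp_rot: [0.433, 3.111, 0.0]
wrist_force: [0.9, -0.1, -2.0]
width: 0.576
```

Request:
jog_arm([
  {"dx":0,"dy":0,"dz":0,"turn":0},
  {"dx":0,"dy":0,"dz":0,"turn":0},
  {"dx":0,"dy":0,"dz":0,"turn":0},
  {"dx":0,"dy":0,"dz":0,"turn":0},
], fingers=7)

```text
time: 5.8
tool_pos: [0.6238, 0.1213, 0.015]
tcp_rot: [0.433, 3.111, 0.0]
wrist_force: [-0.4, 1.3, -0.1]
width: 0.819
```

Request:
jog_arm([
  {"dx":0,"dy":0,"dz":2,"turn":0},
  {"dx":0,"dy":0,"dz":3,"turn":0},
  {"dx":0,"dy":0,"dz":4,"turn":0},
  {"dx":-2,"dy":-3.5,"dz":0,"turn":-0.1},
  {"dx":-2,"dy":-3.5,"dz":0,"turn":-0.1},
  {"dx":-2,"dy":-3.5,"dz":0,"turn":-0.01},
  {"dx":-2,"dy":-3.5,"dz":0,"turn":0},
  {"dx":-2,"dy":-3.5,"dz":0,"turn":0},
  {"dx":-2,"dy":-3.5,"dz":0,"turn":0},
  {"dx":-2,"dy":-3.5,"dz":0,"turn":0},
])

```text
time: 6.63
tool_pos: [0.4826, -0.125, 0.1051]
tcp_rot: [0.756, 3.048, -0.0]
wrist_force: [0.7, -1.0, 0.3]
width: 0.82
```

```bash
python3 - <<'E'
from m import *
p,d,i=cam("top");w=cloud(d,i)
rects(p,w,dict(nt=(244,140,300,190,.052),v=(375,210,408,246,.042)))
cv2.imwrite("pics/t2.png",cv2.resize(p[130:290,190:450,::-1],None,fx=2.5,fy=2.5,interpolation=cv2.INTER_CUBIC))
s=bot.read_state();print(s["tool_pos"],s["wrist_force"],s["tcp_rot"])
E
```

```text
nt 199 c [623.7 122.6] s [49.9 60.6] a 74.4 z [52.4 56.2 59.1] med [638.7 122.5  56.2] floor -1.8
v 832 c [435.8 -94. ] s [ 39.8 135.3] a 26.9 z [ 48.7 503.6 533.9] med [431.5 -63.2 503.6] floor -1.8
[ 0.47892572 -0.13026899  0.10466621] [-2.62093756 -3.42032509 -0.56403518] [-0.75914725 -3.0462819   0.00722581]
```

View pics/t2.png

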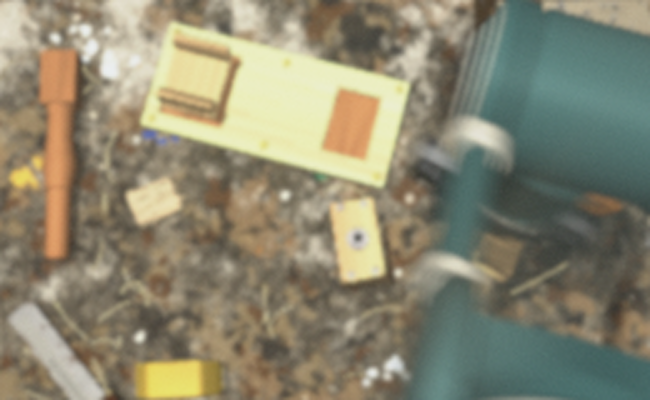

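Request:
jog_arm([
  {"dx":-1,"dy":-1.5,"dz":-2,"turn":0},
  {"dx":-0.45,"dy":-0.7,"dz":-2,"turn":0},
  {"dx":0,"dy":0,"dz":0,"turn":0},
  {"dx":0,"dy":0,"dz":0,"turn":0},
  {"dx":0,"dy":0,"dz":0,"turn":0},
], fingers=5.6)

```text
time: 7.1
tool_pos: [0.47, -0.1454, 0.0655]
tcp_rot: [0.757, 3.048, 0.0]
wrist_force: [0.7, 1.6, 0.2]
width: 0.66
```

Request:
jog_arm([
  {"dx":-0.05,"dy":0,"dz":-2.5,"turn":0},
  {"dx":0,"dy":0,"dz":-2,"turn":0},
  {"dx":0,"dy":0,"dz":-1.45,"turn":0},
  {"dx":0,"dy":0,"dz":0,"turn":0},
  {"dx":0,"dy":0,"dz":0,"turn":0},
])

```text
time: 7.52
tool_pos: [0.4694, -0.145, 0.0058]
tcp_rot: [-0.755, -3.049, -0.0]
wrist_force: [-0.1, 0.4, -0.4]
width: 0.657
```

Request:
jog_arm([
  {"dx":0,"dy":0,"dz":0,"turn":0},
  {"dx":0,"dy":0,"dz":0,"turn":0},
  {"dx":0,"dy":0,"dz":0,"turn":0},
  {"dx":0,"dy":0,"dz":0,"turn":0},
  {"dx":0,"dy":0,"dz":0,"turn":0},
  {"dx":0,"dy":0,"dz":0,"turn":0},
], fingers=2.2)

```text
time: 8.02
tool_pos: [0.4707, -0.1462, 0.0072]
tcp_rot: [0.756, 3.045, -0.0]
wrist_force: [0.5, 1.9, 6.5]
width: 0.372
```

Request:
jog_arm([
  {"dx":0,"dy":0,"dz":2,"turn":0},
  {"dx":0,"dy":0,"dz":3,"turn":0},
  {"dx":3,"dy":0,"dz":0,"turn":0.07},
  {"dx":3,"dy":1,"dz":0,"turn":0.07},
  {"dx":2,"dy":3,"dz":0,"turn":0.07},
  {"dx":2,"dy":3,"dz":0,"turn":0},
  {"dx":1.4,"dy":3,"dz":0,"turn":0},
  {"dx":0,"dy":2.8,"dz":0,"turn":0},
  {"dx":0,"dy":0,"dz":0,"turn":0},
  {"dx":0,"dy":0,"dz":0,"turn":0},
  {"dx":0,"dy":0,"dz":0,"turn":0},
])

```text
time: 8.93
tool_pos: [0.5821, -0.0178, 0.055]
tcp_rot: [-0.432, -3.111, 0.001]
wrist_force: [0.6, -0.1, -1.3]
width: 0.369
```

```bash
python3 - <<'E'
from h import *
p,d,i=cam("wrist");p2,d2,i2=cam("side")
cv2.imwrite("pics/w3.png",np.hstack([p[:,100:540,::-1],cv2.resize(p2[150:270,210:330,::-1],(360,400),interpolation=cv2.INTER_CUBIC)]))
s=bot.read_state();print(s["tool_pos"],s["wrist_force"],s["tcp_rot"])
E
```

```text
[ 0.58218172 -0.01866845  0.05516666] [ 0.10634862  0.66573816 -2.1001312 ] [-4.34783238e-01 -3.11094939e+00  5.90886828e-04]
```

View pics/w3.png

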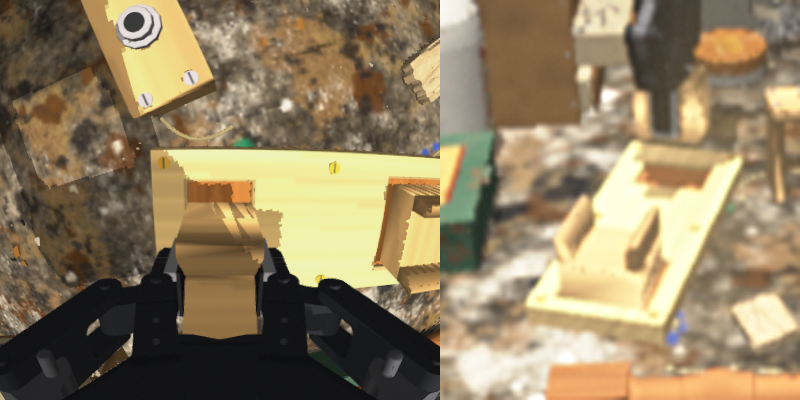

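Request:
jog_arm([
  {"dx":0.15,"dy":0.1,"dz":-2,"turn":0},
  {"dx":0,"dy":0,"dz":-1,"turn":0},
  {"dx":0,"dy":0,"dz":-0.3,"turn":0},
  {"dx":0,"dy":0,"dz":0,"turn":0},
  {"dx":0,"dy":0,"dz":0,"turn":0},
])

```text
time: 9.45
tool_pos: [0.5837, -0.0172, 0.0221]
tcp_rot: [-0.435, -3.11, 0.0]
wrist_force: [-0.2, -0.2, -1.2]
width: 0.371
```

Request:
jog_arm([
  {"dx":0,"dy":0,"dz":-0.3,"turn":0},
  {"dx":0,"dy":0,"dz":-0.2,"turn":0},
  {"dx":0,"dy":0,"dz":0,"turn":0},
  {"dx":0,"dy":0,"dz":0,"turn":0},
])

```text
time: 9.78
tool_pos: [0.5843, -0.0167, 0.0174]
tcp_rot: [0.433, 3.111, 0.0]
wrist_force: [0.4, 0.5, -2.4]
width: 0.365
```

Request:
jog_arm([
  {"dx":0,"dy":0,"dz":-0.15,"turn":0},
  {"dx":0,"dy":0,"dz":0,"turn":0},
  {"dx":0,"dy":0,"dz":0,"turn":0},
])

```text
time: 10.03
tool_pos: [0.5847, -0.0167, 0.0162]
tcp_rot: [0.433, 3.111, 0.0]
wrist_force: [0.9, -0.2, 2.1]
width: 0.367
```

Request:
jog_arm([
  {"dx":0,"dy":0,"dz":0,"turn":0},
  {"dx":0,"dy":0,"dz":0,"turn":0},
  {"dx":0,"dy":0,"dz":0,"turn":0},
  {"dx":0,"dy":0,"dz":0,"turn":0},
], fingers=5.5)

```text
time: 10.37
tool_pos: [0.5842, -0.0167, 0.0158]
tcp_rot: [0.433, 3.112, 0.0]
wrist_force: [-0.5, -0.0, 0.0]
width: 0.644
```

Request:
jog_arm([
  {"dx":0,"dy":0,"dz":2,"turn":0},
  {"dx":0,"dy":0,"dz":4,"turn":0},
  {"dx":0,"dy":0,"dz":4,"turn":0},
  {"dx":0,"dy":3.8,"dz":0,"turn":0.1},
  {"dx":0,"dy":3.8,"dz":0,"turn":0.1},
  {"dx":0,"dy":3.8,"dz":0,"turn":0.078},
  {"dx":0,"dy":3.8,"dz":0,"turn":0},
  {"dx":0,"dy":3.8,"dz":0,"turn":0},
  {"dx":0,"dy":3.8,"dz":0,"turn":0},
  {"dx":0,"dy":3.6,"dz":0,"turn":0},
  {"dx":0,"dy":0,"dz":0,"turn":0},
  {"dx":0,"dy":0,"dz":0,"turn":0},
])

```text
time: 11.37
tool_pos: [0.5838, 0.2493, 0.1157]
tcp_rot: [0.008, -3.142, 0.0]
wrist_force: [-0.1, -1.0, -0.4]
width: 0.645
```

```bash
python3 - <<'E'
from m import *
p,d,i=cam("wrist");p2,d2,i2=cam("top");w=cloud(d2,i2)
rects(p2,w,dict(nt=(244,140,300,190,.052),v=(310,150,360,215,.048)))
cv2.imwrite("pics/w4.png",np.hstack([p[:,100:540,::-1],cv2.resize(p2[130:250,230:370,::-1],(360,400),interpolation=cv2.INTER_CUBIC)]))
s=bot.read_state();print(s["tool_pos"],s["wrist_force"],s["tcp_rot"])
E
```

```text
nt 205 c [623.8 122.6] s [50.2 60.7] a 73.8 z [52.6 56.2 59.3] med [638.5 122.7  56.2] floor -1.8
v 306 c [552.4 -14.2] s [ 40.9 119.2] a 88.1 z [49.9 56.8 75.2] med [567.7 -15.2  56.8] floor -2.6
[0.58381195 0.24684502 0.11541482] [ 0.45000068 -0.08896438 -0.13637447] [ 2.78169616e-03 -3.14089241e+00  1.27399169e-03]
```

View pics/w4.png

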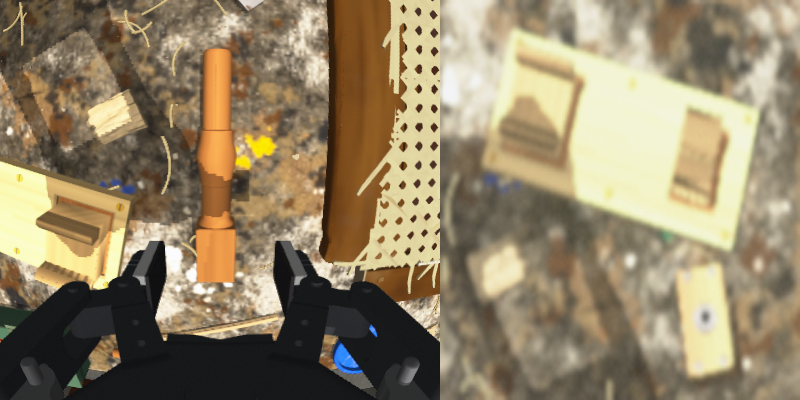

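Request:
jog_arm([
  {"dx":0,"dy":0,"dz":-3.5,"turn":0},
  {"dx":0,"dy":0,"dz":-3.5,"turn":0},
  {"dx":0,"dy":0,"dz":-2.5,"turn":0},
  {"dx":0,"dy":0,"dz":-1.6,"turn":0},
  {"dx":0,"dy":0,"dz":0,"turn":0},
  {"dx":0,"dy":0,"dz":0,"turn":0},
])

```text
time: 11.97
tool_pos: [0.5833, 0.2453, 0.0037]
tcp_rot: [-0.001, -3.139, 0.002]
wrist_force: [-0.6, -0.1, -0.5]
width: 0.643
```

Request:
jog_arm([
  {"dx":0,"dy":0,"dz":0,"turn":0},
  {"dx":0,"dy":0,"dz":0,"turn":0},
  {"dx":0,"dy":0,"dz":0,"turn":0},
  {"dx":0,"dy":0,"dz":0,"turn":0},
  {"dx":0,"dy":0,"dz":0,"turn":0},
  {"dx":0,"dy":0,"dz":0,"turn":0},
], fingers=1.4, grip_force=60)

```text
time: 12.47
tool_pos: [0.586, 0.2476, 0.0073]
tcp_rot: [-0.002, 3.138, 0.001]
wrist_force: [-0.2, -2.1, 6.9]
width: 0.255
```

Request:
jog_arm([
  {"dx":0,"dy":0,"dz":1.5,"turn":0},
  {"dx":0,"dy":0,"dz":3,"turn":0},
  {"dx":0,"dy":0,"dz":3,"turn":0},
  {"dx":0,"dy":0,"dz":3,"turn":0},
  {"dx":0,"dy":0,"dz":1.5,"turn":0},
  {"dx":0,"dy":0,"dz":0,"turn":0},
  {"dx":0,"dy":0,"dz":0,"turn":0},
])

```text
time: 13.05
tool_pos: [0.5848, 0.2477, 0.126]
tcp_rot: [-0.002, 3.139, 0.002]
wrist_force: [-0.4, 0.6, -2.2]
width: 0.258
```

Request:
jog_arm([
  {"dx":0.2,"dy":-1.5,"dz":0,"turn":0.1},
  {"dx":0.2,"dy":-1.5,"dz":0,"turn":0.118},
  {"dx":0.2,"dy":-1.5,"dz":0,"turn":0.12},
  {"dx":0.2,"dy":-1.5,"dz":0,"turn":0.12},
  {"dx":0.2,"dy":-1.5,"dz":0,"turn":0.12},
  {"dx":0.2,"dy":-1.5,"dz":0,"turn":0.12},
  {"dx":0.2,"dy":-1.5,"dz":0,"turn":0.12},
  {"dx":0.2,"dy":-1.5,"dz":0,"turn":0.12},
  {"dx":0.2,"dy":-1.5,"dz":0,"turn":0.12},
  {"dx":0.2,"dy":-1.5,"dz":0,"turn":0.12},
  {"dx":0.4,"dy":-1.5,"dz":0,"turn":0.115},
  {"dx":0,"dy":0,"dz":0,"turn":0},
])

```text
time: 14.05
tool_pos: [0.5974, 0.1214, 0.1177]
tcp_rot: [1.791, -2.541, 0.109]
wrist_force: [-0.3, -0.0, -1.8]
width: 0.252
```

```bash
python3 - <<'E'
from m import *
p,d,i=cam("wrist");p2,d2,i2=cam("side")
cv2.imwrite("pics/w5.png",np.hstack([p[:,100:540,::-1],cv2.resize(p2[120:260,190:330,::-1],(360,400),interpolation=cv2.INTER_CUBIC)]))
s=bot.read_state();print(s["tool_pos"],s["wrist_force"],s["torque"],s["tcp_rot"],s["width"])
E
```

```text
[0.59816609 0.12086033 0.11873203] [-0.43557301 -0.09381058 -1.54927661] [ 0.03731464 -0.00388521 -0.02008634] [ 1.78929063 -2.54399567  0.10822356] 0.25435947525492686
```

View pics/w5.png

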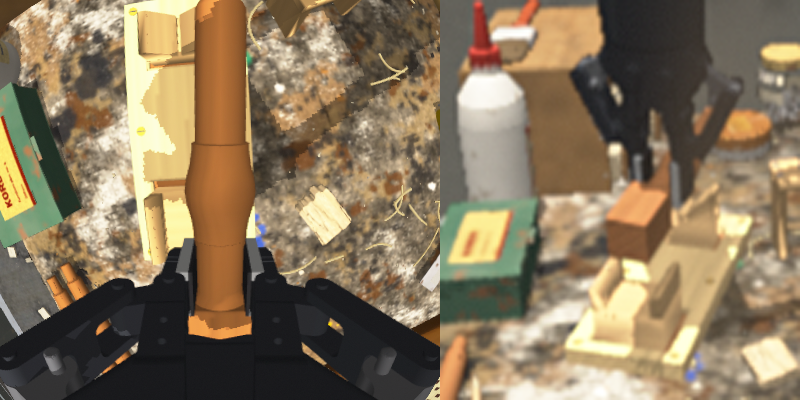

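```bash
python3 - <<'E'
from m import *
from scipy.spatial.transform import Rotation as R
s=bot.read_state();print(np.round(s["q"],3),s["tool_pos"]); M=R.from_rotvec(s["tcp_rot"]).as_matrix();print(M.round(3),np.degrees(np.arctan2(M[1,1],M[0,1])))
E
```

```text
[ 0.202  0.237  1.857 -0.087  1.049 -2.552] [0.59816609 0.12086033 0.11873203]
[[-0.339 -0.941  0.016]
 [-0.939  0.337 -0.074]
 [ 0.064 -0.04  -0.997]] 160.31379973701218
```

Request:
jog_arm([
  {"dx":0,"dy":0,"dz":0,"turn":-0.12},
  {"dx":0,"dy":0,"dz":0,"turn":-0.12},
  {"dx":0,"dy":0,"dz":0,"turn":-0.12},
  {"dx":0,"dy":0,"dz":0,"turn":0},
  {"dx":0,"dy":0,"dz":0,"turn":0},
])

```text
time: 14.57
tool_pos: [0.5999, 0.1202, 0.1206]
tcp_rot: [1.304, -2.813, 0.102]
wrist_force: [-0.0, 0.7, -1.4]
width: 0.252
```

```bash
cat > st.py <<'E'
from m import *
from scipy.spatial.transform import Rotation as R
s=bot.read_state();print("q",np.round(s["q"],3),"p",np.round(np.array(s["tool_pos"])*1000,1),"F",np.round(s["wrist_force"],1),"w",round(s["width"]*85.4,1),"t",round(s["time"],2)); M=R.from_rotvec(s["tcp_rot"]).as_matrix();print("z",M[:,2].round(3),"J",np.degrees(np.arctan2(M[1,1],M[0,1])).round(1))
E
python3 st.py
```

```text
q [ 0.198  0.252  1.834 -0.083  1.08  -2.2  ] p [599.9 120.2 120.6] F [-0.   0.7 -1.4] w 21.5 t 14.57
z [-0.008 -0.076 -0.997] J 139.8
```

Request:
jog_arm([
  {"dx":-0.2,"dy":1.6,"dz":0,"turn":-0.109},
  {"dx":-0.2,"dy":1.6,"dz":0,"turn":-0.109},
  {"dx":-0.2,"dy":1.6,"dz":0,"turn":-0.109},
  {"dx":-0.2,"dy":1.6,"dz":0,"turn":-0.109},
  {"dx":-0.2,"dy":1.6,"dz":0,"turn":-0.109},
  {"dx":-0.2,"dy":1.6,"dz":0,"turn":-0.109},
  {"dx":-0.2,"dy":1.6,"dz":0,"turn":-0.109},
  {"dx":-0.1,"dy":1.5,"dz":0,"turn":-0.105},
  {"dx":0,"dy":0,"dz":0,"turn":0},
  {"dx":0,"dy":0,"dz":0,"turn":0},
])

```text
time: 15.4
tool_pos: [0.585, 0.2477, 0.121]
tcp_rot: [0.004, -3.078, 0.069]
wrist_force: [-1.2, -0.6, -1.8]
width: 0.253
```

```bash
python3 st.py
```

```text
q [ 0.372  0.324  1.74  -0.021  1.152 -1.193] p [585.  247.7 121. ] F [-1.2 -0.6 -1.8] w 21.6 t 15.4
z [-0.063 -0.045 -0.997] J 90.2
```

Request:
jog_arm([
  {"dx":0,"dy":0,"dz":-3.5,"turn":0},
  {"dx":0,"dy":0,"dz":-3.5,"turn":0},
  {"dx":0,"dy":0,"dz":-2,"turn":0},
  {"dx":0,"dy":0,"dz":-1,"turn":0},
  {"dx":0,"dy":0,"dz":-0.3,"turn":0},
  {"dx":0,"dy":0,"dz":0,"turn":0},
  {"dx":0,"dy":0,"dz":0,"turn":0},
])

```text
time: 15.98
tool_pos: [0.5866, 0.2477, 0.0199]
tcp_rot: [-0.003, -3.081, 0.067]
wrist_force: [0.8, 0.3, -1.4]
width: 0.257
```

Request:
jog_arm([
  {"dx":0,"dy":0,"dz":-0.4,"turn":0},
  {"dx":0,"dy":0,"dz":0,"turn":0},
  {"dx":0,"dy":0,"dz":0,"turn":0},
])

```text
time: 16.23
tool_pos: [0.5859, 0.2478, 0.0155]
tcp_rot: [-0.004, -3.08, 0.067]
wrist_force: [0.4, 0.4, -1.3]
width: 0.254
```

Request:
jog_arm([
  {"dx":0,"dy":0,"dz":-0.4,"turn":0},
  {"dx":0,"dy":0,"dz":0,"turn":0},
  {"dx":0,"dy":0,"dz":0,"turn":0},
])

```text
time: 16.48
tool_pos: [0.5859, 0.2479, 0.011]
tcp_rot: [-0.004, -3.08, 0.067]
wrist_force: [0.6, 0.7, 0.9]
width: 0.26
```

Request:
jog_arm([
  {"dx":0,"dy":0,"dz":-0.2,"turn":0},
  {"dx":0,"dy":0,"dz":0,"turn":0},
  {"dx":0,"dy":0,"dz":0,"turn":0},
])

```text
time: 16.73
tool_pos: [0.5857, 0.2478, 0.0093]
tcp_rot: [-0.004, -3.079, 0.068]
wrist_force: [-1.7, -0.9, 5.3]
width: 0.26
```

Request:
jog_arm([
  {"dx":0,"dy":0,"dz":0,"turn":0},
  {"dx":0,"dy":0,"dz":0,"turn":0},
  {"dx":0,"dy":0,"dz":0,"turn":0},
  {"dx":0,"dy":0,"dz":2,"turn":0},
  {"dx":0,"dy":0,"dz":4,"turn":0},
  {"dx":0,"dy":0,"dz":4,"turn":0},
  {"dx":0,"dy":0,"dz":0,"turn":-0.12},
  {"dx":0,"dy":0,"dz":0,"turn":-0.12},
  {"dx":0,"dy":0,"dz":0,"turn":-0.12},
  {"dx":0,"dy":0,"dz":0,"turn":-0.12},
  {"dx":0,"dy":0,"dz":0,"turn":-0.12},
  {"dx":0,"dy":0,"dz":0,"turn":-0.12},
], fingers=5.5)

```text
time: 17.73
tool_pos: [0.5849, 0.2474, 0.1079]
tcp_rot: [-1.093, -2.865, 0.03]
wrist_force: [-0.3, 0.2, 0.0]
width: 0.642
```

Request:
jog_arm([
  {"dx":0,"dy":0,"dz":0,"turn":-0.12},
  {"dx":0,"dy":0,"dz":0,"turn":-0.12},
  {"dx":0,"dy":0,"dz":0,"turn":-0.12},
  {"dx":0,"dy":0,"dz":0,"turn":-0.12},
  {"dx":0,"dy":0,"dz":0,"turn":-0.12},
  {"dx":0,"dy":0,"dz":0,"turn":-0.12},
  {"dx":0,"dy":0,"dz":0,"turn":-0.12},
  {"dx":0,"dy":0,"dz":0,"turn":-0.12},
  {"dx":0,"dy":0,"dz":0,"turn":-0.12},
  {"dx":0,"dy":0,"dz":0,"turn":-0.12},
  {"dx":0,"dy":0,"dz":0,"turn":-0.12},
  {"dx":0,"dy":0,"dz":0,"turn":-0.12},
])

```text
time: 18.73
tool_pos: [0.5849, 0.2473, 0.1078]
tcp_rot: [-2.716, -1.436, -0.051]
wrist_force: [-0.2, -0.3, 0.0]
width: 0.646
```

Request:
jog_arm([
  {"dx":0,"dy":0,"dz":0,"turn":-0.12},
  {"dx":0,"dy":0,"dz":0,"turn":-0.12},
  {"dx":0,"dy":0,"dz":0,"turn":-0.12},
  {"dx":0,"dy":0,"dz":0,"turn":-0.12},
  {"dx":0,"dy":0,"dz":0,"turn":-0.12},
  {"dx":0,"dy":0,"dz":0,"turn":-0.12},
  {"dx":0,"dy":0,"dz":0,"turn":-0.12},
  {"dx":0,"dy":0,"dz":0,"turn":-0.12},
  {"dx":0,"dy":0,"dz":0,"turn":0},
  {"dx":0,"dy":0,"dz":0,"turn":0},
])

```text
time: 19.57
tool_pos: [0.5848, 0.2476, 0.108]
tcp_rot: [-3.095, -0.035, -0.095]
wrist_force: [0.5, -0.1, 0.1]
width: 0.645
```

```bash
python3 st.py; python3 - <<'E'
from m import *
p,d,i=cam("wrist");p2,d2,i2=cam("top");w=cloud(d2,i2)
cv2.imwrite("pics/w6.png",np.hstack([p[:,100:540,::-1],cv2.resize(p2[130:250,190:310,::-1],(360,400),interpolation=cv2.INTER_CUBIC)]))
W=w[142:242,200:228].reshape(-1,3);q=W[(W[:,2]>.012)&(W[:,2]<.04)]*1000
for x in range(460,660,20):
    s=q[abs(q[:,0]-x)<5]
    if len(s)>5: print(x,len(s),np.round([s[:,1].min(),s[:,1].max(),(s[:,1].min()+s[:,1].max())/2,np.percentile(s[:,2],95)],1))
print(np.percentile(q[:,0],[0,.5,99.5,100]))
E
```

```text
q [0.349 0.247 1.867 0.027 0.956 1.883] p [584.8 247.6 108. ] F [ 0.5 -0.1  0.1] w 55.1 t 19.57
z [ 0.061  0.045 -0.997] J -88.6
480 37 [239.5 255.4 247.5  27.4]
500 42 [239.7 259.3 249.5  27.5]
520 44 [239.3 260.3 249.8  27.1]
540 58 [234.5 262.3 248.4  30.8]
560 47 [235.4 261.2 248.3  30.3]
580 47 [237.5 259.8 248.6  27.8]
600 24 [235.1 261.7 248.4  27.4]
640 15 [239.3 252.7 246.   33.2]
[465.46666786 465.60849236 654.29310044 655.41903266]
```

View pics/w6.png

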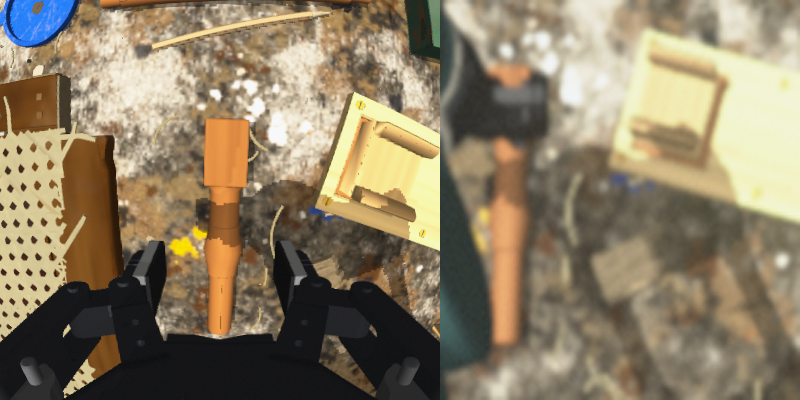

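Request:
jog_arm([
  {"dx":0,"dy":0,"dz":-3,"turn":-0.025},
  {"dx":0,"dy":0,"dz":-3,"turn":0},
  {"dx":0,"dy":0,"dz":-2.5,"turn":0},
  {"dx":0,"dy":0.05,"dz":-1.8,"turn":0},
  {"dx":0,"dy":0,"dz":0,"turn":0},
  {"dx":0,"dy":0,"dz":0,"turn":0},
])

```text
time: 20.17
tool_pos: [0.5841, 0.2475, 0.0041]
tcp_rot: [-3.097, 0.008, -0.092]
wrist_force: [0.9, 0.0, 0.3]
width: 0.645
```

Request:
jog_arm([
  {"dx":0,"dy":0,"dz":0,"turn":0},
  {"dx":0,"dy":0,"dz":0,"turn":0},
  {"dx":0,"dy":0,"dz":0,"turn":0},
  {"dx":0,"dy":0,"dz":0,"turn":0},
  {"dx":0,"dy":0,"dz":0,"turn":0},
  {"dx":0,"dy":0,"dz":0,"turn":0},
], fingers=1.4, grip_force=60)

```text
time: 20.67
tool_pos: [0.587, 0.2487, 0.0079]
tcp_rot: [-3.094, 0.009, -0.103]
wrist_force: [-0.7, -0.1, 6.1]
width: 0.254
```

```bash
python3 st.py
```

```text
q [0.351 0.37  1.921 0.028 0.772 1.908] p [587.  248.7   7.9] F [-0.7 -0.1  6.1] w 21.7 t 20.67
z [ 0.066  0.045 -0.997] J -90.3
```

Request:
jog_arm([
  {"dx":0,"dy":0,"dz":1.5,"turn":0},
  {"dx":0,"dy":0,"dz":3,"turn":0},
  {"dx":0,"dy":0,"dz":3,"turn":0},
  {"dx":0,"dy":0,"dz":3,"turn":0},
  {"dx":0,"dy":0,"dz":1.5,"turn":0},
  {"dx":0,"dy":0,"dz":0,"turn":0},
  {"dx":0,"dy":0,"dz":0,"turn":0},
])

```text
time: 21.25
tool_pos: [0.5858, 0.2483, 0.1266]
tcp_rot: [-3.095, 0.009, -0.101]
wrist_force: [-0.5, 0.1, -2.0]
width: 0.254
```

Request:
jog_arm([
  {"dx":0.24,"dy":-1.54,"dz":0,"turn":0.1},
  {"dx":0.24,"dy":-1.54,"dz":0,"turn":0.118},
  {"dx":0.24,"dy":-1.54,"dz":0,"turn":0.12},
  {"dx":0.24,"dy":-1.54,"dz":0,"turn":0.12},
  {"dx":0.24,"dy":-1.54,"dz":0,"turn":0.12},
  {"dx":0.24,"dy":-1.54,"dz":0,"turn":0.12},
  {"dx":0.24,"dy":-1.54,"dz":0,"turn":0.12},
  {"dx":0.24,"dy":-1.54,"dz":0,"turn":0.12},
  {"dx":0.24,"dy":-1.54,"dz":0,"turn":0.12},
  {"dx":0.24,"dy":-1.54,"dz":0,"turn":0.12},
  {"dx":0.24,"dy":-1.54,"dz":0,"turn":0.115},
  {"dx":0,"dy":0,"dz":0,"turn":0},
])

```text
time: 22.25
tool_pos: [0.6103, 0.0759, 0.1222]
tcp_rot: [-2.452, -1.843, -0.029]
wrist_force: [0.4, -0.0, -1.0]
width: 0.255
```

Request:
jog_arm([
  {"dx":0,"dy":0,"dz":0,"turn":0},
  {"dx":0,"dy":0,"dz":0,"turn":0},
])

```text
time: 22.42
tool_pos: [0.6102, 0.0789, 0.1234]
tcp_rot: [-2.455, -1.837, -0.032]
wrist_force: [-0.0, 0.5, -1.9]
width: 0.255
```

```bash
python3 st.py; python3 - <<'E'
from m import *
p,d,i=cam("wrist");p2,d2,i2=cam("side");np.savez("side7.npz",p=p2,w=cloud(d2,i2))
cv2.imwrite("pics/w7.png",np.hstack([p[:,100:540,::-1],cv2.resize(p2[120:260,190:330,::-1],(360,400),interpolation=cv2.INTER_CUBIC)]))
E
```

```text
q [0.046 0.253 1.827 0.083 1.088 0.293] p [610.2  78.9 123.4] F [-0.   0.5 -1.9] w 21.7 t 22.42
z [-0.028  0.072 -0.997] J -16.3
```

View pics/w7.png

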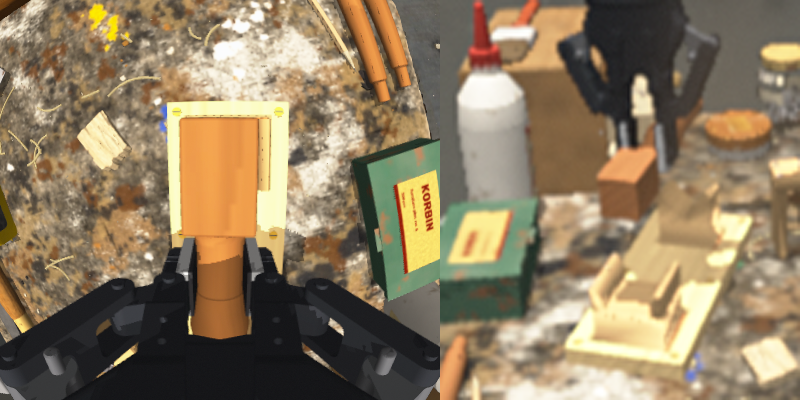

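Request:
jog_arm([
  {"dx":0.05,"dy":0,"dz":-3,"turn":0},
  {"dx":0,"dy":0,"dz":-2,"turn":0},
  {"dx":0,"dy":0,"dz":-1,"turn":0},
  {"dx":0,"dy":0,"dz":0,"turn":0},
  {"dx":0,"dy":0,"dz":0,"turn":0},
])

```text
time: 22.93
tool_pos: [0.6115, 0.0792, 0.0649]
tcp_rot: [-2.454, -1.841, -0.034]
wrist_force: [-0.0, 0.5, -1.4]
width: 0.254
```

Request:
jog_arm([
  {"dx":0,"dy":0,"dz":-0.4,"turn":0},
  {"dx":0,"dy":0,"dz":-0.4,"turn":0},
  {"dx":0,"dy":0,"dz":0,"turn":0},
])

```text
time: 23.18
tool_pos: [0.6125, 0.0788, 0.0578]
tcp_rot: [-2.455, -1.841, -0.037]
wrist_force: [-1.0, -0.2, -0.8]
width: 0.253
```

```bash
python3 st.py; python3 - <<'E'
from m import *
p,d,i=cam("wrist");p2,d2,i2=cam("side")
cv2.imwrite("pics/w8.png",np.hstack([p[:,100:540,::-1],cv2.resize(p2[150:260,200:310,::-1],(360,400),interpolation=cv2.INTER_CUBIC)]))
E
```

```text
q [0.046 0.327 1.869 0.089 0.969 0.279] p [612.5  78.8  57.8] F [-1.  -0.2 -0.8] w 21.6 t 23.18
z [-0.024  0.072 -0.997] J -16.2
```

View pics/w8.png

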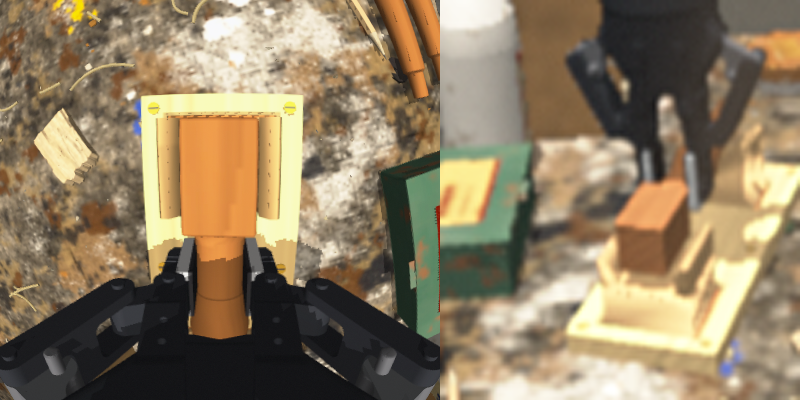

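Request:
jog_arm([
  {"dx":-0.1,"dy":0,"dz":-0.4,"turn":0},
  {"dx":0,"dy":0,"dz":-0.4,"turn":0},
  {"dx":0,"dy":0,"dz":0,"turn":0},
  {"dx":0,"dy":0,"dz":0,"turn":0},
])

```text
time: 23.62
tool_pos: [0.6106, 0.0786, 0.0488]
tcp_rot: [-2.455, -1.84, -0.034]
wrist_force: [-0.7, -0.4, -1.4]
width: 0.257
```

Request:
jog_arm([
  {"dx":0,"dy":0,"dz":-0.2,"turn":0},
  {"dx":0,"dy":0,"dz":0,"turn":0},
  {"dx":0,"dy":0,"dz":0,"turn":0},
])

```text
time: 23.87
tool_pos: [0.6113, 0.0787, 0.0474]
tcp_rot: [-2.455, -1.841, -0.036]
wrist_force: [-0.3, -0.8, -1.2]
width: 0.257
```

Request:
jog_arm([
  {"dx":0,"dy":0,"dz":-0.2,"turn":0},
  {"dx":0,"dy":0,"dz":0,"turn":0},
  {"dx":0,"dy":0,"dz":0,"turn":0},
])

```text
time: 24.12
tool_pos: [0.6117, 0.0787, 0.0469]
tcp_rot: [-2.455, -1.842, -0.037]
wrist_force: [-2.2, -0.6, 5.9]
width: 0.257
```

Request:
jog_arm([
  {"dx":0,"dy":0,"dz":0,"turn":0},
  {"dx":0,"dy":0,"dz":0,"turn":0},
  {"dx":0,"dy":0,"dz":0,"turn":0},
  {"dx":0,"dy":0,"dz":0,"turn":0},
  {"dx":0,"dy":0,"dz":1.5,"turn":0},
  {"dx":0,"dy":0,"dz":3.5,"turn":0},
  {"dx":0,"dy":0,"dz":4,"turn":0},
], fingers=5.5)

```text
time: 24.7
tool_pos: [0.6081, 0.0785, 0.1327]
tcp_rot: [-2.452, -1.838, -0.026]
wrist_force: [-0.2, 0.6, 1.0]
width: 0.641
```

Request:
jog_arm([
  {"dx":-2.84,"dy":-1.9,"dz":0,"turn":0.1},
  {"dx":-2.84,"dy":-1.9,"dz":0,"turn":0.1},
  {"dx":-2.84,"dy":-1.9,"dz":0,"turn":0.1},
  {"dx":-2.84,"dy":-1.9,"dz":0,"turn":0.1},
  {"dx":-2.84,"dy":-1.9,"dz":0,"turn":0.022},
  {"dx":0,"dy":0,"dz":0,"turn":0},
  {"dx":0,"dy":0,"dz":0,"turn":0},
  {"dx":0,"dy":0,"dz":0,"turn":0},
], fingers=8.5)

```text
time: 25.37
tool_pos: [0.4699, -0.0163, 0.1358]
tcp_rot: [-2.015, -2.312, -0.013]
wrist_force: [1.3, 0.5, -0.5]
width: 0.999
```

```bash
python3 st.py; python3 - <<'E'
from m import *
p,d,i=cam("wrist");p2,d2,i2=cam("side");p3,d3,i3=cam("top");np.savez("top9.npz",p=p3,w=cloud(d3,i3))
a=cv2.resize(p[:,100:540,::-1],(330,300))
b=cv2.resize(p2[150:260,190:330,::-1],(382,300),interpolation=cv2.INTER_CUBIC)
c=cv2.resize(p3[130:260,230:370,::-1],(323,300),interpolation=cv2.INTER_CUBIC)
top=np.hstack([b,c]);cv2.imwrite("pics/w9.png",np.vstack([top,np.hstack([a,np.zeros((300,375,3),np.uint8)])]))
E
```

```text
q [-0.124 -0.006  2.094  0.055  1.111 -0.287] p [469.9 -16.3 135.8] F [ 1.3  0.5 -0.5] w 85.3 t 25.37
z [-0.051  0.056 -0.997] J 7.9
```

View pics/w9.png

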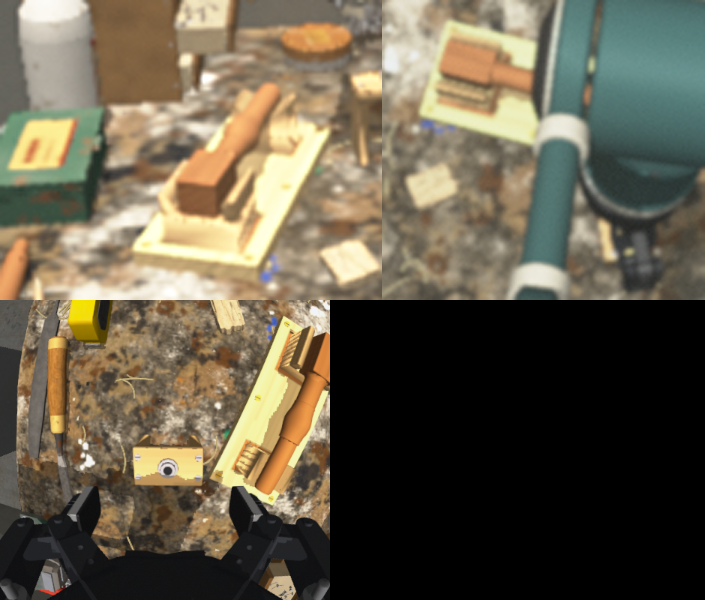

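Request:
jog_arm([
  {"dx":-0.1,"dy":0,"dz":-3,"turn":0},
  {"dx":0,"dy":0,"dz":-2.5,"turn":0},
  {"dx":0,"dy":0,"dz":-2.5,"turn":0},
  {"dx":0,"dy":0,"dz":-2.3,"turn":0},
  {"dx":0,"dy":0,"dz":0,"turn":0},
  {"dx":0,"dy":0,"dz":0,"turn":0},
])

```text
time: 26.02
tool_pos: [0.4673, -0.0157, 0.0313]
tcp_rot: [-2.01, -2.31, -0.008]
wrist_force: [-0.3, 0.5, -0.2]
width: 0.992
```

Request:
jog_arm([
  {"dx":0,"dy":0,"dz":0,"turn":0},
  {"dx":0,"dy":0,"dz":0,"turn":0},
  {"dx":0,"dy":0,"dz":0,"turn":0},
  {"dx":0,"dy":0,"dz":0,"turn":0},
  {"dx":0,"dy":0,"dz":0,"turn":0},
  {"dx":0,"dy":0,"dz":0,"turn":0},
], fingers=5.8, grip_force=35)

```text
time: 26.52
tool_pos: [0.4703, -0.0165, 0.0344]
tcp_rot: [-2.015, -2.315, -0.016]
wrist_force: [-1.3, 0.1, 6.5]
width: 0.771
```

Request:
jog_arm([
  {"dx":0,"dy":0,"dz":1,"turn":0},
  {"dx":0,"dy":0,"dz":2,"turn":0},
  {"dx":0,"dy":0,"dz":3,"turn":0},
  {"dx":0,"dy":0,"dz":3,"turn":0},
  {"dx":0,"dy":0,"dz":2,"turn":0},
  {"dx":0,"dy":0,"dz":0,"turn":0},
  {"dx":0,"dy":0,"dz":0,"turn":0},
])

```text
time: 27.1
tool_pos: [0.469, -0.0165, 0.144]
tcp_rot: [-2.015, -2.314, -0.014]
wrist_force: [1.0, -0.1, -3.1]
width: 0.775
```

```bash
python3 st.py; python3 - <<'E'
from m import *
p,d,i=cam("side");w=cloud(d,i)
np.savez("side10.npz",p=p,w=w)
c=np.array([603.05,51.9]);y=np.array([.274,.962]);x=np.array([.962,-.274])
W=w.reshape(-1,3)*1000;W=W[np.isfinite(W[:,2])]
B=np.c_[(W[:,:2]-c)@x,(W[:,:2]-c)@y,W[:,2]];B=B[(abs(B[:,0])<45)&(abs(B[:,1])<130)&(B[:,2]>50)&(B[:,2]<90)]
for yy in range(-100,121,10):
    s=B[abs(B[:,1]-yy)<5]
    if len(s)>5:
        t=s[s[:,2]>np.percentile(s[:,2],80)]; print(yy,len(s),"xrange",s[:,0].min().round(1),s[:,0].max().round(1),"ridge x",np.median(t[:,0]).round(1),"ztop",np.percentile(s[:,2],95).round(1))
E
```

```text
q [-0.124 -0.018  2.09   0.054  1.126 -0.287] p [469.  -16.5 144. ] F [ 1.  -0.1 -3.1] w 66.2 t 27.1
z [-0.049  0.055 -0.997] J 8.0
-90 16 xrange -23.9 25.1 ridge x -0.6 ztop 66.8
-80 42 xrange -24.3 26.9 ridge x -0.6 ztop 67.0
-70 33 xrange -24.5 24.0 ridge x 1.6 ztop 67.2
-60 63 xrange -24.2 28.4 ridge x -0.5 ztop 67.6
-50 34 xrange -22.9 27.7 ridge x 1.2 ztop 67.3
-40 21 xrange -9.3 9.2 ridge x 2.7 ztop 67.3
-30 15 xrange -9.4 7.8 ridge x 1.8 ztop 68.8
-20 15 xrange -11.2 8.2 ridge x 0.2 ztop 70.2
-10 29 xrange -13.1 12.6 ridge x 4.6 ztop 71.8
0 42 xrange -13.1 16.0 ridge x 2.9 ztop 71.8
10 40 xrange -10.8 13.6 ridge x 1.0 ztop 70.1
20 29 xrange -9.5 8.0 ridge x 1.4 ztop 68.8
30 27 xrange -9.2 11.6 ridge x 1.3 ztop 68.4
40 8 xrange -8.4 5.5 ridge x 1.9 ztop 68.8
50 51 xrange -27.6 31.6 ridge x 5.6 ztop 73.0
60 65 xrange -27.4 32.2 ridge x 0.7 ztop 73.3
70 67 xrange -27.8 31.0 ridge x 1.1 ztop 73.0
80 78 xrange -28.2 31.6 ridge x 2.9 ztop 73.0
90 101 xrange -27.9 32.2 ridge x 1.9 ztop 73.0
100 173 xrange -27.5 32.3 ridge x 2.0 ztop 72.3
```

```bash
python3 - <<'E'
from m import *
c=np.array([603.05,51.9]);y=np.array([.274,.962]);x=np.array([.962,-.274])
for n in("side10","top9"):
    W=np.load(n+".npz")["w"].reshape(-1,3)*1000;W=W[np.isfinite(W[:,2])]
    B=np.c_[(W[:,:2]-c)@x,(W[:,:2]-c)@y,W[:,2]]
    h=B[(abs(B[:,0])<20)&(B[:,1]>40)&(B[:,1]<125)&(B[:,2]>63)&(B[:,2]<80)]
    f=B[(abs(B[:,0])<8)&(B[:,1]<-40)&(B[:,1]>-130)&(B[:,2]>60)&(B[:,2]<80)]
    k=B[(abs(B[:,0])<40)&(B[:,1]>30)&(B[:,1]<125)&(B[:,2]>55)&(B[:,2]<61)&(abs(B[:,0])>22)]
    if len(h)>5:print(n,"head y",np.percentile(h[:,1],[1,50,99]).round(1),"x",np.percentile(h[:,0],[2,98]).round(1))
    if len(f)>5:print("foot y",np.percentile(f[:,1],[0,2,98]).round(1))
    if len(k)>5:print("block y",np.percentile(k[:,1],[1,99]).round(1))
E
```

```text
side10 head y [47.8 79.  98.2] x [-13.4  17.9]
foot y [-89.1 -88.7 -41. ]
block y [47.6 99.1]
top9 head y [41.2 70.1 96.4] x [-14.9  16.1]
foot y [-45.7 -45.7 -43.1]
block y [49.1 98.1]
```

Request:
jog_arm([
  {"dx":2.65,"dy":1.26,"dz":0,"turn":-0.084},
  {"dx":2.65,"dy":1.26,"dz":0,"turn":-0.084},
  {"dx":2.65,"dy":1.26,"dz":0,"turn":-0.083},
  {"dx":2.65,"dy":1.26,"dz":0,"turn":-0.083},
  {"dx":2.66,"dy":1.28,"dz":0,"turn":-0.083},
  {"dx":0,"dy":0,"dz":0,"turn":0},
  {"dx":0,"dy":0,"dz":0,"turn":0},
  {"dx":0,"dy":0,"dz":0,"turn":0},
])

```text
time: 27.82
tool_pos: [0.5985, 0.0467, 0.1399]
tcp_rot: [-2.447, -1.847, -0.029]
wrist_force: [-0.1, -0.1, -2.3]
width: 0.773
```

```bash
python3 st.py; python3 - <<'E'
from m import *
p,d,i=cam("wrist");p2,d2,i2=cam("side")
cv2.imwrite("pics/w10.png",np.hstack([p[:,100:540,::-1],cv2.resize(p2[120:250,200:320,::-1],(360,400),interpolation=cv2.INTER_CUBIC)]))
E
```

```text
q [-0.005  0.215  1.842  0.08   1.117  0.237] p [598.5  46.7 139.9] F [-0.1 -0.1 -2.3] w 66.0 t 27.82
z [-0.031  0.072 -0.997] J -15.8
```

View pics/w10.png

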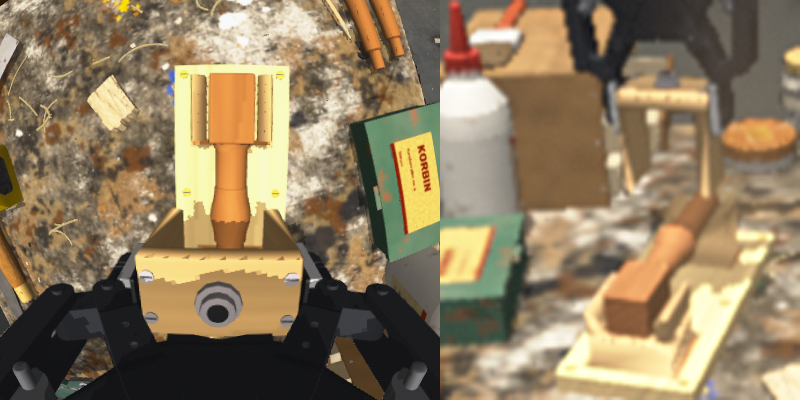

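Request:
jog_arm([
  {"dx":0.35,"dy":0,"dz":-1.5,"turn":0},
  {"dx":0,"dy":0,"dz":-1.5,"turn":0},
  {"dx":0,"dy":0,"dz":-1,"turn":0},
  {"dx":0,"dy":0,"dz":0,"turn":0},
  {"dx":0,"dy":0,"dz":0,"turn":0},
])

```text
time: 28.33
tool_pos: [0.6028, 0.0465, 0.1016]
tcp_rot: [-2.45, -1.846, -0.032]
wrist_force: [0.5, -0.5, -1.2]
width: 0.775
```

Request:
jog_arm([
  {"dx":0,"dy":0,"dz":-1,"turn":0},
  {"dx":0,"dy":0,"dz":-1,"turn":0},
  {"dx":0,"dy":0,"dz":-1,"turn":0},
  {"dx":0,"dy":0,"dz":0,"turn":0},
  {"dx":0,"dy":0,"dz":0,"turn":0},
])

```text
time: 28.75
tool_pos: [0.6031, 0.0469, 0.071]
tcp_rot: [-2.449, -1.846, -0.032]
wrist_force: [0.8, -0.0, -0.8]
width: 0.77
```

Request:
jog_arm([
  {"dx":0,"dy":0,"dz":-1,"turn":0},
  {"dx":0,"dy":0,"dz":-0.7,"turn":0},
  {"dx":0,"dy":0,"dz":0,"turn":0},
  {"dx":0,"dy":0,"dz":0,"turn":0},
])

```text
time: 29.08
tool_pos: [0.6035, 0.0469, 0.0545]
tcp_rot: [-2.449, -1.846, -0.033]
wrist_force: [0.6, 0.1, -1.4]
width: 0.774
```

Request:
jog_arm([
  {"dx":0,"dy":0,"dz":-0.3,"turn":0},
  {"dx":0,"dy":0,"dz":0,"turn":0},
  {"dx":0,"dy":0,"dz":0,"turn":0},
])

```text
time: 29.33
tool_pos: [0.6043, 0.0469, 0.0525]
tcp_rot: [-2.45, -1.847, -0.036]
wrist_force: [-0.3, -0.0, -0.4]
width: 0.778
```

Request:
jog_arm([
  {"dx":0,"dy":0,"dz":-0.2,"turn":0},
  {"dx":0,"dy":0,"dz":0,"turn":0},
  {"dx":0,"dy":0,"dz":0,"turn":0},
])

```text
time: 29.58
tool_pos: [0.6042, 0.0469, 0.0504]
tcp_rot: [-2.45, -1.847, -0.035]
wrist_force: [-0.8, -0.1, -1.7]
width: 0.773
```

Request:
jog_arm([
  {"dx":-0.15,"dy":0,"dz":-0.2,"turn":0},
  {"dx":0,"dy":0,"dz":0,"turn":0},
  {"dx":0,"dy":0,"dz":0,"turn":0},
])

```text
time: 29.83
tool_pos: [0.6039, 0.0469, 0.0495]
tcp_rot: [-2.451, -1.848, -0.039]
wrist_force: [-0.2, 0.1, 3.5]
width: 0.771
```

Request:
jog_arm([
  {"dx":0,"dy":0,"dz":-0.15,"turn":0},
  {"dx":0,"dy":0,"dz":0,"turn":0},
  {"dx":0,"dy":0,"dz":0,"turn":0},
])

```text
time: 30.08
tool_pos: [0.6039, 0.047, 0.0495]
tcp_rot: [-2.451, -1.848, -0.039]
wrist_force: [-3.0, -0.3, 11.7]
width: 0.768
```

Contact with the board. Release, lift and back away to look.

Request:
jog_arm([
  {"dx":0,"dy":0,"dz":0.05,"turn":0},
  {"dx":0,"dy":0,"dz":0,"turn":0},
  {"dx":0,"dy":0,"dz":0,"turn":0},
  {"dx":0,"dy":0,"dz":0,"turn":0},
  {"dx":0,"dy":0,"dz":0,"turn":0},
], fingers=8.5)

```text
time: 30.5
tool_pos: [0.6022, 0.0468, 0.0468]
tcp_rot: [-2.45, -1.847, -0.034]
wrist_force: [-0.3, 0.1, 0.1]
width: 0.998
```

Request:
jog_arm([
  {"dx":0,"dy":0,"dz":1,"turn":0},
  {"dx":0,"dy":0,"dz":2,"turn":0},
  {"dx":0,"dy":0,"dz":3,"turn":0},
  {"dx":0,"dy":0,"dz":4,"turn":0},
  {"dx":0,"dy":0,"dz":4,"turn":0},
])

```text
time: 30.92
tool_pos: [0.6015, 0.0469, 0.1882]
tcp_rot: [-2.449, -1.846, -0.032]
wrist_force: [1.2, 0.2, -0.0]
width: 0.999
```

Request:
jog_arm([
  {"dx":-2,"dy":3.5,"dz":0,"turn":0},
  {"dx":-2,"dy":3.5,"dz":0,"turn":0},
  {"dx":-2,"dy":3.5,"dz":0,"turn":0},
  {"dx":-2,"dy":3.5,"dz":0,"turn":0},
  {"dx":-2,"dy":3.5,"dz":0,"turn":0},
  {"dx":-2,"dy":3.5,"dz":0,"turn":0},
  {"dx":-2,"dy":3.5,"dz":0,"turn":0},
  {"dx":-2,"dy":3.5,"dz":0,"turn":0},
  {"dx":0,"dy":0,"dz":0,"turn":0},
  {"dx":0,"dy":0,"dz":0,"turn":0},
])

```text
time: 31.75
tool_pos: [0.4415, 0.3286, 0.188]
tcp_rot: [-2.446, -1.853, -0.036]
wrist_force: [0.1, -0.5, -0.1]
width: 0.991
```

```bash
python3 st.py; python3 - <<'E'
from m import *
c=np.array([603.05,51.9]);y=np.array([.274,.962]);x=np.array([.962,-.274])
P=[]
for n in("side","top"):
    p,d,i=cam(n);w=cloud(d,i);P.append(p)
    W=w.reshape(-1,3)*1000;W=W[np.isfinite(W[:,2])]
    B=np.c_[(W[:,:2]-c)@x,(W[:,:2]-c)@y,W[:,2]]
    B=B[(abs(B[:,0])<60)&(abs(B[:,1])<125)]
    def rep(t,m):
        q=B[m]
        if len(q)>6:
            r=cv2.minAreaRect(np.float32(q[:,:2])); print(n,t,len(q),np.round(r[0],1),np.round(r[1],1),round(r[2],1),"z",np.percentile(q[:,2],[5,50,95]).round(1))
    rep("bridge top",(B[:,2]>82)&(B[:,2]<94)&(abs(B[:,1])<40))
    rep("bush",(B[:,2]>94)&(B[:,2]<110)&(abs(B[:,1])<40))
    rep("head",(B[:,2]>66)&(B[:,2]<80)&(B[:,1]>44)&(abs(B[:,0])<22))
    rep("nblk",(B[:,2]>52)&(B[:,2]<62)&(B[:,1]>40)&(abs(B[:,0])>19))
    rep("vblk",(B[:,2]>50)&(B[:,2]<62)&(B[:,1]<-45)&(abs(B[:,0])>14))
    rep("foot",(B[:,2]>60)&(B[:,2]<80)&(B[:,1]<-45)&(abs(B[:,0])<13))
    t=B[(B[:,2]>82)&(B[:,2]<92)&(abs(B[:,1])<40)]
    if len(t)>20: print("tilt fit",np.linalg.lstsq(np.c_[t[:,:2],np.ones(len(t))],t[:,2],rcond=None)[0].round(3))
    if n=="top": rects(p,w,dict(tin=(408,175,450,220,.012),tape=(238,268,280,296,.02),off=(238,198,264,224,.005)))
a=cv2.resize(P[0][140:260,190:330,::-1],(400,343),interpolation=cv2.INTER_CUBIC)
b=cv2.resize(P[1][130:250,230:370,::-1],(400,343),interpolation=cv2.INTER_CUBIC)
cv2.imwrite("pics/w11.png",np.hstack([a,b]))
E
```

```text
q [0.547 0.048 1.936 0.082 1.143 0.788] p [441.5 328.6 188. ] F [ 0.1 -0.5 -0.1] w 84.6 t 31.75
z [-0.025  0.072 -0.997] J -15.6
side bridge top 297 [ 3.8 -5.3] [66.  39.2] 1.2 z [83.2 90.8 92.4]
side bush 35 [ 4.  -4.4] [15.8 14.9] 18.1 z [ 94.6  97.7 101. ]
side head 234 [ 2.4 72.4] [50.9 32. ] 89.9 z [67.1 72.  73.3]
side nblk 132 [ 2.2 73.7] [51.9 60.9] 89.6 z [52.5 59.  61. ]
side vblk 42 [-20.  -69.6] [ 8.8 32.3] 0.4 z [50.6 57.9 61. ]
side foot 22 [  0.2 -81.6] [19.5 14.9] 16.4 z [60.8 66.1 68. ]
tilt fit [ 2.1000e-02 -1.0800e-01  8.9117e+01]
top bridge top 491 [ 2.2 -5.9] [66.3 36.5] 0.1 z [85.8 88.5 91.6]
top bush 37 [ 3.3 -6.7] [14.  12.6] 15.3 z [94.6 97.4 99.2]
top head 328 [ 0.9 71.2] [51.4 32.1] 89.3 z [67.  69.6 72.1]
top nblk 195 [ 0.5 73.5] [50.1 60.6] 89.8 z [52.8 56.1 59.5]
top vblk 166 [  0.3 -69.6] [31.8 53.3] 89.9 z [52.4 56.2 59.1]
top foot 163 [ -0.7 -68.4] [45.9 19.6] 88.6 z [60.5 63.1 65.7]
tilt fit [6.0000e-03 3.0000e-03 8.8446e+01]
tin 1003 c [ 530.3 -242.7] s [92.9 77.7] a 69.1 z [21.5 25.2 28.3] med [ 531.3 -234.6   25.2] floor -2.9
tape 493 c [357.4 136.8] s [70.1 29.5] a 89.0 z [33.  55.1 58.5] med [357.6 134.3  55.1] floor -2.9
off 234 c [517.4 162.2] s [34.4 45.5] a 23.9 z [5.3 7.  9.6] med [516.  161.1   7. ] floor -2.8
```

View pics/w11.png

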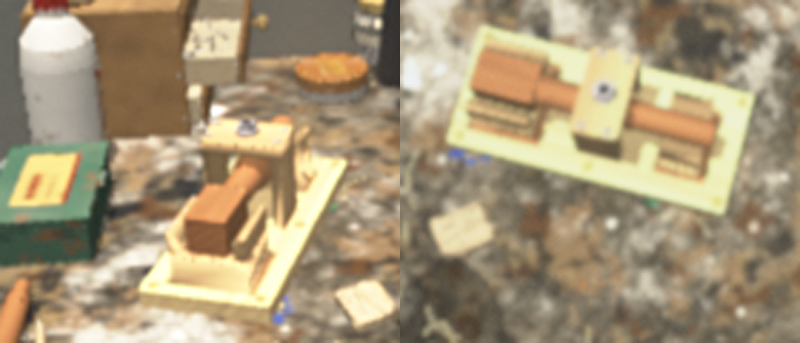

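```bash
python3 -c "
from workcell import bot
print(bot.finish_job())"
```

```text
the job is handed in; nothing more can be done
None
```

I set up the drilling cradle and handed the job in at about 32 s of the allowed 106 s. By my last camera checks everything is within tolerance, but one joint reading just past its limit could count against it. `finish_job` gives no verdict.

**What was done:** I stood both blocks in their housings and laid the leg across them with its head in the notch and its foot in the V. I then stood the bridge over the swelling, let go and backed the arm away.

**Last checks, in the board's frame:**

| Item | Measured | Target |
|---|---|---|
| Notched block | about (0.5, 73.5) mm | (0, 72) mm, ±8 |
| V-block | about (0.3, -69.6) mm | (0, -72) mm, ±8 |
| Tops of both blocks | about 59 mm up | 59 mm when seated |
| Leg head, relative to the notched block | 1–2 mm off flush | within 12 mm |
| Leg direction along the board | about 0.01 rad off | below 0.08 rad |
| Bush to middle of the swelling | about 3 mm | below 10 mm |

The top camera shows the bridge level (under 0.01 rad), with its top about 90 mm up. The wax tin, tape measure and offcut have not visibly moved.

**What went wrong or disagreed:**
- **Joint limit:** on my first try at turning the leg, the last joint reached its limit. It read -2.552 against a range of ±2.55, which could be judged as passing the range. I put the leg down, turned the gripper half round and gripped it again. The tool stayed tilted about 4° after that.
- **Bridge tilt and camera offset:** the side camera puts positions 1–2 mm farther in x than the top camera. Its rough fit of the bridge's top shows a slope of about 0.1, which I put down to edge pixels because the top camera and the pictures show it upright.

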